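# Correct the packing of a jar case

### The job

Press the latch of the wooden jar case and let its lid spring fully open by itself. One jar stands in a compartment whose picture card shows the other shape: take it out and stand it in the yellow tub, then stand the spare jar that matches that card upright in the middle of the emptied compartment. Leave the lid open and the other jars and things where they are, and never tip a jar over.

Things in the scene. Friction and masses are not known exactly. Their poses are not given: they have to be found in the camera images.
- case: fixed wooden case, 142 mm deep (its x) by 352 mm long (its y); origin at the centre of its underside; -x is the latch side facing the robot. Walls 6 mm, tops 34 mm above the table; 78 mm high closed. Inside: on the latch side a ledge (top at 20 mm) with four picture cards, behind it four compartments along y, pitch 84 mm, dividers 4 mm thick with tops at 22 mm, one jar in each
- lid: wooden lid of the case, 142 x 352 x 44 mm; origin mid hinge line, axes as the case's when closed. Hinged along the far (+x) rim at 34 mm height, turning about y up and away from the robot: tilt of its z is 0 closed, 2.4 rad fully open, leaning back (up to 130 mm high, 145 mm behind the hinge). Once unlatched a spring opens it in 1 to 2 s and holds it
- latch (a joint): rocker latch in the middle of the case's front: 0 at rest (hooked), 0.36 rad with its paddle pressed fully down; lets go at about 0.28 rad, with the pad 10 mm down; springs back when released. Takes about 3 to 5 N on the pad
- latch_pad (a point): point on top of the latch's steel paddle where it is pressed straight down: 51 mm in front of the case's front face, 27 mm above the table. The paddle is 40 mm wide (y) and reaches 20 mm further to the front and 20 mm towards the case. Pressed fully, this point sinks about 13 mm. Axes as the case's
- tub: fixed open yellow plastic tub, 190 (its x) x 150 (its y) x 50 mm high, wall and floor 5 mm; origin at the centre of its underside, floor at 5 mm
- board: fixed thin wooden board, 170 (its x) x 120 (its y) x 6 mm, with the two spare jars on it, one round and one square, 84 mm apart along its x; origin at the centre of its underside
- place_round_1 (a point): centre of the floor (6 mm above the table, 80 x 82 mm) of a compartment whose picture card shows a round jar; z up, x and y as the case's. Its card (paper, 44 x 66 mm, with a black disc 38 mm across) lies on the ledge, centred 66 mm from here to -x and 14 mm higher
- place_round_2 (a point): centre of the floor (6 mm above the table, 80 x 82 mm) of a compartment whose picture card shows a round jar; z up, x and y as the case's. Its card (paper, 44 x 66 mm, with a black disc 38 mm across) lies on the ledge, centred 66 mm from here to -x and 14 mm higher
- place_square_1 (a point): centre of the floor (6 mm above the table, 80 x 82 mm) of a compartment whose picture card shows a square jar; z up, x and y as the case's. Its card (paper, 44 x 66 mm, with a black square of 34 mm) lies on the ledge, centred 66 mm from here to -x and 14 mm higher
- place_square_2 (a point): centre of the floor (6 mm above the table, 80 x 82 mm) of a compartment whose picture card shows a square jar; z up, x and y as the case's. Its card (paper, 44 x 66 mm, with a black square of 34 mm) lies on the ledge, centred 66 mm from here to -x and 14 mm higher
- jar_round_1: round glass jar with a flat steel cap, 50 mm across, 60 mm high. Origin at the centre of its underside, z up. Mass 0.11 to 0.23 kg. At the start it stands either in a compartment of the case or on the board.
- jar_round_2: round glass jar with a flat steel cap, 50 mm across, 60 mm high. Origin at the centre of its underside, z up. Mass 0.11 to 0.23 kg. At the start it stands either in a compartment of the case or on the board.
- jar_round_3: round glass jar with a flat steel cap, 50 mm across, 60 mm high. Origin at the centre of its underside, z up. Mass 0.11 to 0.23 kg. At the start it stands either in a compartment of the case or on the board.
- jar_round_4: round glass jar with a flat steel cap, 50 mm across, 60 mm high. Origin at the centre of its underside, z up. Mass 0.11 to 0.23 kg. At the start it stands either in a compartment of the case or on the board.
- jar_square_1: square glass jar with a flat steel cap, 44 x 44 mm (sides along its x and y), 60 mm high. Origin at the centre of its underside, z up. Mass 0.11 to 0.23 kg. At the start it stands either in a compartment of the case or on the board.
- jar_square_2: square glass jar with a flat steel cap, 44 x 44 mm (sides along its x and y), 60 mm high. Origin at the centre of its underside, z up. Mass 0.11 to 0.23 kg. At the start it stands either in a compartment of the case or on the board.
- tall_jar: bystander: big preserve jar, 72 mm across, 120 mm high; origin under its centre
- oil_bottle: bystander: green bottle, 62 mm across, 210 mm high; origin under its centre
- cap_stack: bystander: stack of steel jar caps, one piece, 68 mm across, 36 mm high; origin under its centre
- bowl: bystander: white bowl, 110 mm across, 45 mm high; origin under its centre

How it is judged:
On the way, in this order (a step that is already met when the one before it is completed fails the run):
1. the latch is released and the lid has sprung fully open (angle between lid's own z axis and vertical above 2.1 rad), for 0.2 s.
2. the wrongly packed jar stands in the tub (((x of jar_round_1 in the frame of tub between -0.075 and 0.075 m and y of jar_round_1 in the frame of tub between -0.055 and 0.055 m and z of jar_round_1 in the frame of tub below 0.012 m and angle between jar_round_1's own z axis and vertical below 0.15 rad) or (x of jar_round_2 in the frame of tub between -0.075 and 0.075 m and y of jar_round_2 in the frame of tub between -0.055 and 0.055 m and z of jar_round_2 in the frame of tub below 0.012 m and angle between jar_round_2's own z axis and vertical below 0.15 rad) or (x of jar_round_3 in the frame of tub between -0.075 and 0.075 m and y of jar_round_3 in the frame of tub between -0.055 and 0.055 m and z of jar_round_3 in the frame of tub below 0.012 m and angle between jar_round_3's own z axis and vertical below 0.15 rad) or (x of jar_round_4 in the frame of tub between -0.075 and 0.075 m and y of jar_round_4 in the frame of tub between -0.055 and 0.055 m and z of jar_round_4 in the frame of tub below 0.012 m and angle between jar_round_4's own z axis and vertical below 0.15 rad))), for 0.2 s.
3. each compartment with a square on its card holds a square jar (((distance between jar_square_1 and place_square_1 below 0.03 m and z of jar_square_1 in the frame of place_square_1 below 0.006 m) or (distance between jar_square_2 and place_square_1 below 0.03 m and z of jar_square_2 in the frame of place_square_1 below 0.006 m)) and ((distance between jar_square_1 and place_square_2 below 0.03 m and z of jar_square_1 in the frame of place_square_2 below 0.006 m) or (distance between jar_square_2 and place_square_2 below 0.03 m and z of jar_square_2 in the frame of place_square_2 below 0.006 m))), for 0.2 s.
At the end, for the whole second after the job is handed in: Lid open (over 2.1 rad); the wrong jar inside the tub, on its floor; every compartment holds a jar of its card's shape on its floor within 30 mm of centre; the other jars within 20 mm of their starts; all jars upright (0.15 rad) and at rest (all of step 3 and angle between lid's own z axis and vertical above 2.1 rad and angle between each of jar_round_1, jar_round_2, jar_round_3, jar_round_4, jar_square_1, jar_square_2's own z axis and vertical below 0.15 rad and linear speed of each of jar_round_1, jar_round_2, jar_round_3, jar_round_4, jar_square_1, jar_square_2 below 0.02 m/s and ((x of jar_round_1 in the frame of tub between -0.075 and 0.075 m and y of jar_round_1 in the frame of tub between -0.055 and 0.055 m and z of jar_round_1 in the frame of tub below 0.012 m and angle between jar_round_1's own z axis and vertical below 0.15 rad) or (x of jar_round_2 in the frame of tub between -0.075 and 0.075 m and y of jar_round_2 in the frame of tub between -0.055 and 0.055 m and z of jar_round_2 in the frame of tub below 0.012 m and angle between jar_round_2's own z axis and vertical below 0.15 rad) or (x of jar_round_3 in the frame of tub between -0.075 and 0.075 m and y of jar_round_3 in the frame of tub between -0.055 and 0.055 m and z of jar_round_3 in the frame of tub below 0.012 m and angle between jar_round_3's own z axis and vertical below 0.15 rad) or (x of jar_round_4 in the frame of tub between -0.075 and 0.075 m and y of jar_round_4 in the frame of tub between -0.055 and 0.055 m and z of jar_round_4 in the frame of tub below 0.012 m and angle between jar_round_4's own z axis and vertical below 0.15 rad)) and ((x of jar_round_1 in the frame of tub between -0.075 and 0.075 m and y of jar_round_1 in the frame of tub between -0.055 and 0.055 m and z of jar_round_1 in the frame of tub below 0.012 m and angle between jar_round_1's own z axis and vertical below 0.15 rad) or distance of jar_round_1 from where it was at the start of the episode below 0.02 m) and ((x of jar_round_2 in the frame of tub between -0.075 and 0.075 m and y of jar_round_2 in the frame of tub between -0.055 and 0.055 m and z of jar_round_2 in the frame of tub below 0.012 m and angle between jar_round_2's own z axis and vertical below 0.15 rad) or distance of jar_round_2 from where it was at the start of the episode below 0.02 m) and ((x of jar_round_3 in the frame of tub between -0.075 and 0.075 m and y of jar_round_3 in the frame of tub between -0.055 and 0.055 m and z of jar_round_3 in the frame of tub below 0.012 m and angle between jar_round_3's own z axis and vertical below 0.15 rad) or distance of jar_round_3 from where it was at the start of the episode below 0.02 m) and ((x of jar_round_4 in the frame of tub between -0.075 and 0.075 m and y of jar_round_4 in the frame of tub between -0.055 and 0.055 m and z of jar_round_4 in the frame of tub below 0.012 m and angle between jar_round_4's own z axis and vertical below 0.15 rad) or distance of jar_round_4 from where it was at the start of the episode below 0.02 m) and distance of any of jar_square_1, jar_square_2 from where it was at the start of the episode below 0.02 m and ((distance of jar_round_1 from where it was at the start of the episode below 0.02 m and horizontal distance between jar_round_1 and board below 0.085 m) or (distance of jar_round_2 from where it was at the start of the episode below 0.02 m and horizontal distance between jar_round_2 and board below 0.085 m) or (distance of jar_round_3 from where it was at the start of the episode below 0.02 m and horizontal distance between jar_round_3 and board below 0.085 m) or (distance of jar_round_4 from where it was at the start of the episode below 0.02 m and horizontal distance between jar_round_4 and board below 0.085 m)) and ((distance between jar_round_1 and place_round_1 below 0.03 m and z of jar_round_1 in the frame of place_round_1 below 0.006 m) or (distance between jar_round_2 and place_round_1 below 0.03 m and z of jar_round_2 in the frame of place_round_1 below 0.006 m) or (distance between jar_round_3 and place_round_1 below 0.03 m and z of jar_round_3 in the frame of place_round_1 below 0.006 m) or (distance between jar_round_4 and place_round_1 below 0.03 m and z of jar_round_4 in the frame of place_round_1 below 0.006 m)) and ((distance between jar_round_1 and place_round_2 below 0.03 m and z of jar_round_1 in the frame of place_round_2 below 0.006 m) or (distance between jar_round_2 and place_round_2 below 0.03 m and z of jar_round_2 in the frame of place_round_2 below 0.006 m) or (distance between jar_round_3 and place_round_2 below 0.03 m and z of jar_round_3 in the frame of place_round_2 below 0.006 m) or (distance between jar_round_4 and place_round_2 below 0.03 m and z of jar_round_4 in the frame of place_round_2 below 0.006 m))); the robot touches nothing.
It fails at once if the robot touches the lid (over 2 N) while it springs open (angle between lid's own z axis and vertical between 0.1 and 2 rad and contact force between any of the arm, the fingers and lid above 2 N).
It fails at once if a jar is tipped over (more than 0.7 rad) (angle between any of jar_round_1, jar_round_2, jar_round_3, jar_round_4, jar_square_1, jar_square_2's own z axis and vertical above 0.7 rad).
It fails at once if a bystander is moved more than 30 mm (distance of any of tall_jar, oil_bottle, cap_stack, bowl from where it was at the start of the episode above 0.03 m).
It also fails if it takes over 72 s, if anything falls off the work surface, if the arm or the gripper's body presses on something with over 40 N, if the wrist force passes 120 N, or if a joint passes its speed limit or range.

### The arm

A 7-joint arm with a two-finger parallel gripper is mounted at the origin on the work surface. World frame = base frame: x ahead of the robot, y to its left, z up, the work surface at z = 0. Lengths are in m, angles in rad, forces in N, time in s.
With the tool pointing down it reaches from about 0.425 to 0.925 m from the base axis. Payload 6.8 kg.
Tool frame: the origin (TCP) lies at the very end of the fingers, on their centre line; the grasp point (between the pads) lies 19 mm behind it; z points along the fingers, y is the line along which they close (so a half turn about z gives the same grasp; the last joint's range is limited). The gripper opens to 85 mm and grips with 20 to 120 N. Pads are 22 mm wide; open, the fingers measure 114 mm over their backs; the gripper's body (76 mm by 85 mm) begins 54 mm behind the grasp point. The pads swing forward as they close: fully open they stand 13 mm farther back than shut.
Start: joints at [-1.443, 0.477, 0.022, 1.555, -0.011, 1.109, -0.083], TCP at [0.158, 0.656, 0.231] pointing down, gripper open.
Joint ranges: [-2.96, 2.96], [-0.34, 2.1], [-1.41, 1.46], [0.24, 2.44], [-1.37, 4.51], [0.17, 1.92], [-2.96, 2.96]. Speed limits (rad/s): [2.39, 2.39, 3.14, 3.14, 3.14, 3.14, 3.14].

### API

Orientations are given as a unit quaternion [w, x, y, z].
In Python, from station import bot gives the robot as it stands.
- The arm moves only by the tool move_tool, called after "Call:" as a command line: name --pt "numbers of a row" for each row, then --argument value for the rest. Schema: {"type":"object","properties":{"motion":{"type":"array","items":{"type":"array","items":{"type":"number"},"minItems":5,"maxItems":5},"minItems":1,"maxItems":20},"grip_n":{"type":"number"},"only":{"type":"string"},"quiet":{"type":"boolean"},"lines":{"type":"string"}},"required":["motion"],"additionalProperties":false}. motion is a list of rows, 1 to 20 of them, each of 5 numbers: dx, dy, dz in fractions of the full range, 1 being 0.25 m, then a turn about the tool's z in fractions of the full range, 1 being pi rad, then the opening from 0.0 (shut) to 1.0 (fully open); each row shifts and turns the commanded pose from where the row before left it, along the tool's axes as they then stand; what a row does not reach is not made up. A row lasts 1/10 s, in which the tool goes at most 0.05 m and 0.15 rad, less where a joint would pass 70% of its speed; a pose out of reach is approached as far as the arm can. The fingers move at their own pace and stop on an object; grip_n is the grip in N (left out, the last holds). Time passes only in rows, so rows that do not move let the fingers close. The tool returns the time, the measured TCP pose, the force, the opening and the grip force at its end. only (a regular expression) keeps the lines of the reply that match it, lines (a string "A,B") keeps lines A to B, and quiet returns only ok. Input that does not fit is refused with a message, and nothing moves.
- bot.get_obs(): the state, without advancing time (a new reading comes with each control period).
- bot.read_camera(name): name is "side" or "top" or "wrist"; returns the picture (384x512x3 uint8, blue, green, red); there is no depth.
- bot.camera_info(name): a dict with "vertical_fov" (degrees; the focal length in pixels is half the picture's height over the tangent of half this angle, whatever the lens; pixels are square), "cx", "cy" (the principal point, pixels), "k1" (the pictures are not rectified: a ray, as slopes to the right and down, at radius r is drawn at 1 + k1 r^2 times it, then the intrinsics apply), "view" (4x4, takes a point from world to camera coordinates); the wrist camera has in their place "hand_eye" (4x4, takes a point from camera to tool coordinates, whose origin is the TCP and whose axes are the flange's). Camera axes: x right, y up, looking along -z (the intrinsics and any distortion apply to the point x, -y, -z); pixel columns grow to the right and rows downward; lengths in m; the calibration is good to about 2 mm. A picture is of the moment at which its call begins: read the wrist's pose just before it. camera_info takes no time and is no camera call.
- bot.hand_in(): hands the job in; it is judged then, once.
The state is a dict: "t": time; "q": joint angles; "joint_vel": joint speeds; "joint_torque": joint torques, N m; "eef_pos": TCP position; "tool_rot": TCP orientation; "contact_force": force on the tool from outside, world axes, zero at the start; "torque": the same for the moment, N m; "gripper_width": opening from 0.0 (shut) to 1.0 (fully open); "grasp_force": force on a finger pad.
Only numpy, scipy, OpenCV 4.12 (cv2) and the standard library are available. Lean on these libraries where they do the work, as an engineer would, in place of code of your own. Each camera call takes 0.05 s, during which the arm holds its last target. There are 200 camera calls.

## Working session

There is one attempt and no reset: what is moved stays moved. The work goes in short steps, Python scripts to look and compute and a tool call to move; the robot and the scene stay as the last step left them, time stands still between calls to the robot, and variables do not carry over. Pictures are saved under pics/ and viewed, at most 10 in all, crops included, and the job is handed in when it is done.

```bash
ls; mkdir -p pics; cat > h.py <<'E'
import numpy as np, cv2
from scipy.spatial.transform import Rotation as R
from station import bot
def cam(name):
    i=bot.camera_info(name); f=192/np.tan(np.radians(i["vertical_fov"])/2)
    K=np.array([[f,0,i["cx"]],[0,f,i["cy"]],[0,0,1.]]); D=np.array([i["k1"],0,0,0,0.])
    if name=="wrist":
        o=bot.get_obs(); T=np.eye(4); w=o["tool_rot"]; T[:3,:3]=R.from_quat([w[1],w[2],w[3],w[0]]).as_matrix(); T[:3,3]=o["eef_pos"]
        C=T@np.array(i["hand_eye"])
    else: C=np.linalg.inv(np.array(i["view"]))
    return K,D,C
def cast(c,uv,z):
    K,D,C=c
    p=cv2.undistortPoints(np.array(uv,float).reshape(-1,1,2),K,D).reshape(-1,2)
    d=np.c_[p[:,0],-p[:,1],-np.ones(len(p))]@C[:3,:3].T
    o=C[:3,3]; return o+d*((z-o[2])/d[:,2])[:,None]
def proj(c,P):
    K,D,C=c; q=(np.atleast_2d(P)-C[:3,3])@C[:3,:3]*[1,-1,-1]
    return cv2.projectPoints(q,np.zeros(3),np.zeros(3),K,D)[0].reshape(-1,2)
def tool(P):  # world point -> tool axes
    o=bot.get_obs(); w=o["tool_rot"]; return R.from_quat([w[1],w[2],w[3],w[0]]).inv().apply(np.array(P)-o["eef_pos"])
def yaw():
    w=bot.get_obs()["tool_rot"]; m=R.from_quat([w[1],w[2],w[3],w[0]]).as_matrix(); return m
E
python3 - <<'E'
from h import *
a=bot.read_camera("top"); b=bot.read_camera("side")
cv2.imwrite("pics/top0.png",a); cv2.imwrite("pics/side0.png",b)
print(bot.get_obs()); print(yaw().round(3)); print(cam("top")[2].round(3),cam("side")[2].round(3))
E
```

```text
pics
station.py
{'t': 0.1, 'q': array([-1.44309731,  0.47772331,  0.0223396 ,  1.55631523, -0.01148525,
        1.10932113, -0.0831183 ]), 'joint_vel': array([ 0.00037656, -0.00170723,  0.00139115, -0.0022456 ,  0.00080244,
        0.00127561,  0.0003591 ]), 'joint_torque': array([ 3.87819091e-03, -5.97758818e+01,  1.61332302e+00, -2.81952935e+01,
        1.27765507e-02,  5.11775783e-03, -6.45438305e-06]), 'eef_pos': array([0.15758343, 0.65581079, 0.23043473]), 'tool_rot': array([-3.11191257e-05,  1.17620853e-01,  9.93058238e-01, -8.18812653e-04]), 'contact_force': array([ 0.22818583, -1.32747897,  0.11886833]), 'torque': array([0.00127423, 0.0366235 , 0.03870837]), 'grasp_force': 0.0, 'gripper_width': 0.9965124280164137}
[[-0.972  0.234 -0.   ]
 [ 0.234  0.972 -0.002]
 [-0.    -0.002 -1.   ]]
[[ 0.006  0.983 -0.186  0.329]
 [-1.     0.005 -0.008 -0.005]
 [-0.007  0.186  0.983  1.162]
 [ 0.     0.     0.     1.   ]] [[ 0.966  0.132 -0.222  0.278]
 [-0.258  0.508 -0.822 -0.924]
 [ 0.004  0.851  0.525  0.63 ]
 [ 0.     0.     0.     1.   ]]
```

View pics/top0.png

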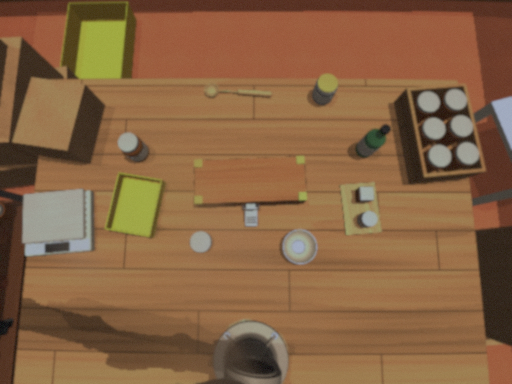

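View pics/side0.png

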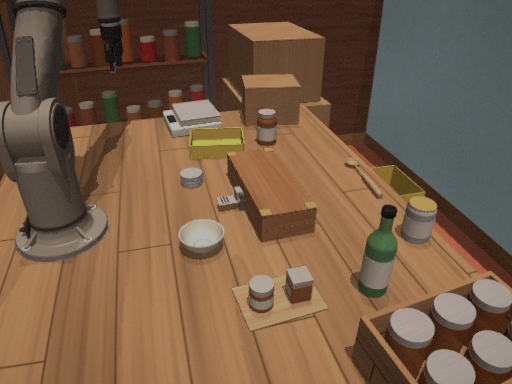

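The top view shows the case lid with yellow corner fittings near (197,162), (301,160), (198,202), (303,197). The latch paddle is at (251,217), the tub at (135,205), and the board at (361,208) with the square jar at the top (366,194) and the round one below (369,219). The bowl is at (299,247) and the cap stack at (201,242).

```bash
python3 - <<'E'
from h import *
a=cv2.imread("pics/top0.png"); c=cam("top")
print("tcp px",proj(c,bot.get_obs()["eef_pos"]), proj(c,[0,0,0]))
hsv=cv2.cvtColor(a,cv2.COLOR_BGR2HSV)
m=cv2.inRange(hsv,(24,120,70),(36,255,255))
n,l,s,ce=cv2.connectedComponentsWithStats(m)
for i in range(1,n):
    if s[i,4]>12:
        r=cv2.minAreaRect(np.argwhere(l==i)[:,::-1].astype(np.float32)); print(s[i],ce[i].round(1),r)
print("lid corners",cast(c,[(197,162),(301,160),(198,202),(303,197)],.078).round(3))
print("paddle",cast(c,[(251,217)],.027).round(3))
print("jar tops",cast(c,[(366,194),(369,219)],.066).round(3))
b=cv2.resize(a[140:280,90:400],None,fx=2.58,fy=2.58,interpolation=cv2.INTER_CUBIC); cv2.imwrite("pics/topc.png",b)
E
```

```text
tcp px [[ -1.23927984 316.33222642]] [[250.18064943 359.21704628]]
[  67    2   62   77 3024] [100.7  46.3] ((97.49998474121094, 39.99999237060547), (60.99999237060547, 75.99998474121094), -0.0)
[318  75  20  17 245] [327.4  82.6] ((327.2500305175781, 82.75001525878906), (16.970561981201172, 16.26345443725586), 45.0)
[296 156   9   8  56] [300.  159.4] ((300.076904296875, 159.38462829589844), (7.8446455001831055, 7.0601806640625), 78.69007110595703)
[195 160   6   7  37] [197.6 162.9] ((197.5, 163.0), (6.0, 5.0), 90.0)
[ 105  173   58   64 2593] [134.7 204.9] ((133.5172576904297, 204.29310607910156), (47.382408142089844, 60.412574768066406), 11.88865852355957)
[299 192   8  10  66] [302.7 195.9] ((302.5, 196.5), (9.0, 7.0), 90.0)
[194 196   8   8  53] [197.8 199.3] ((197.5, 199.5), (7.0, 7.0), 90.0)
lid corners [[ 0.614  0.174  0.078]
 [ 0.622 -0.16   0.078]
 [ 0.484  0.166  0.078]
 [ 0.502 -0.164  0.078]]
paddle [[ 0.443 -0.     0.027]]
jar tops [[ 0.514 -0.367  0.066]
 [ 0.434 -0.372  0.066]]
```

View pics/topc.png

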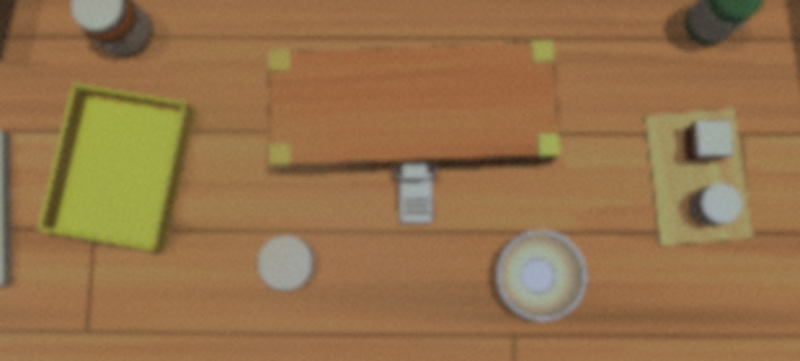

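The crop gives lid corners at about (268,50), (553,41), (270,166) and (558,157), tub rim corners at (75,86), (188,102), (158,250) and (40,230), and the paddle front edge at (416,222).

```bash
python3 - <<'E'
from h import *
c=cam("top")
def g(n,L,z):
    P=cast(c,np.array(L)/2.58+[90,140],z)
    print(n,P[:,:2].round(3).tolist(),"c",P[:,:2].mean(0).round(4)); 
    if len(L)==4:
        e=np.roll(P,-1,0)-P
        print("  len",np.linalg.norm(e,axis=1).round(3),"ang",np.degrees(np.arctan2(e[:,1],e[:,0])).round(1))
g("lid",[(268,50),(553,41),(558,157),(270,166)],.078)
g("lidfit",[(279,60),(543,51),(548,145),(280,154)],.078)
g("tub",[(75,86),(188,102),(158,250),(40,230)],.05)
g("board",[(646,118),(734,110),(751,236),(660,244)],.006)
g("sq",[(695,122),(731,122),(733,156),(697,158)],.066)
g("rd",[(720,203)],.066)
g("paddle",[(400,221),(432,221),(416,221)],.03)
g("caps",[(286,263)],.036); g("bowl",[(540,275)],.045)
E
```

```text
lid [[0.622, 0.184], [0.635, -0.171], [0.489, -0.174], [0.477, 0.177]] c [0.5559 0.0041]
  len [0.355 0.146 0.35  0.146] ang [ -87.9 -178.9   92.1    3. ]
lidfit [[0.61, 0.17], [0.622, -0.158], [0.504, -0.162], [0.491, 0.165]] c [0.5569 0.0037]
  len [0.328 0.118 0.327 0.118] ang [ -87.7 -178.3   92.2    2.5]
tub [[0.582, 0.435], [0.562, 0.288], [0.375, 0.316], [0.399, 0.465]] c [0.4794 0.376 ]
  len [0.148 0.188 0.151 0.186] ang [-97.9 171.6  81.1  -9.4]
board [[0.552, -0.301], [0.563, -0.418], [0.399, -0.43], [0.389, -0.312]] c [ 0.4757 -0.3653]
  len [0.117 0.165 0.118 0.164] ang [ -84.5 -175.8   95.1    3.9]
sq [[0.536, -0.347], [0.536, -0.392], [0.493, -0.392], [0.491, -0.347]] c [ 0.5139 -0.3691]
  len [0.045 0.043 0.045 0.045] ang [-89.7 179.9  93.4   0.2]
rd [[0.435, -0.372]] c [ 0.4353 -0.3721]
paddle [[0.414, 0.019], [0.415, -0.021], [0.415, -0.001]] c [ 0.4146 -0.0012]
caps [[0.361, 0.16]] c [0.3613 0.1595]
bowl [[0.348, -0.153]] c [ 0.3483 -0.1533]
```

The manual's scale: shifts go in shares of 0.25 m and turns go in shares of pi rad. Converting my numbers, -0.037 m / 0.25 = -0.148, -0.028 m / 0.25 = -0.112, -0.137 rad / 3.1416 = -0.0436.

Call:
move_tool --pt "0 0 0 -0.0436 0" --pt "0 0 0 -0.0436 0" --pt "-0.112 -0.148 0 0 0" --pt "-0.112 -0.148 0 0 0" --pt "-0.112 -0.148 0 0 0" --pt "-0.112 -0.148 0 0 0" --pt "-0.112 -0.148 0 0 0" --pt "-0.112 -0.148 0 0 0" --pt "-0.112 -0.148 0 0 0" --pt "-0.112 -0.148 0 0 0" --pt "-0.112 -0.148 0 0 0" --pt "-0.112 -0.148 0 0 0" --pt "0 0 0 0 0" --grip_n 40

```text
t: 1.4
eef_pos: [0.456, 0.2903, 0.2312]
tool_rot: [0.001, -0.014, 1.0, -0.002]
contact_force: [-0.3, 0.5, -0.3]
gripper_width: -0.001
grasp_force: 0.0
```

```bash
python3 - <<'E'
from h import *
print(tool([.430,-.001,.04]).round(4)); print(yaw().round(3))
E
```

```text
[ 0.0342 -0.2899  0.192 ]
[[-1.    -0.027  0.002]
 [-0.027  1.    -0.003]
 [-0.002 -0.003 -1.   ]]
```

To row units: -0.042 m / 0.25 = -0.168, -0.038 m / 0.25 = -0.152.

Call:
move_tool --pt "0.02 -0.168 0.04 0 0" --pt "0.02 -0.168 0.08 0 0" --pt "0.02 -0.168 0.1 0 0" --pt "0.02 -0.168 0.1 0 0" --pt "0.02 -0.168 0.1 0 0" --pt "0.02 -0.168 0.1 0 0" --pt "0.016 -0.152 0.1 0 0" --pt "0 0 0.1 0 0" --pt "0 0 0 0 0"

```text
t: 2.3
eef_pos: [0.4263, 0.0052, 0.0491]
tool_rot: [-0.003, -0.018, 1.0, -0.001]
contact_force: [-0.5, 0.1, -0.0]
gripper_width: 0.0
grasp_force: 0.0
```

```bash
python3 - <<'E'
from h import *
print(tool([.430,-.001,.04]).round(4))
b=bot.read_camera("side"); cv2.imwrite("pics/s1.png",cv2.resize(b[120:260,150:350],None,fx=3.5,fy=3.5))
E
```

```text
[-0.0035 -0.0063  0.0091]
```

View pics/s1.png

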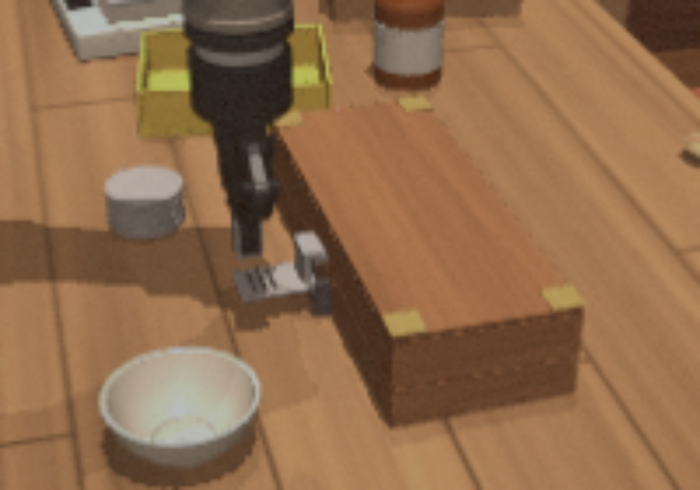

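The side crop shows the closed fingertips at (247,250), above the paddle at (270,280). I'm pressing now.

To row units: 0.01 m / 0.25 = 0.04, -0.006 m / 0.25 = -0.024.

Call:
move_tool --pt "-0.016 -0.024 0.04 0 0" --pt "0 0 0.04 0 0" --pt "0 0 0.032 0 0" --pt "0 0 0.024 0 0" --pt "0 0 0.012 0 0" --pt "0 0 0 0 0"

```text
t: 2.95
eef_pos: [0.4339, 0.0008, 0.0145]
tool_rot: [0.001, -0.019, 1.0, 0.0]
contact_force: [0.9, 0.7, 5.1]
gripper_width: -0.001
grasp_force: 2.1
```

```bash
python3 - <<'E'
from h import *
b=bot.read_camera("top"); cv2.imwrite("pics/t2.png",b)
b=bot.read_camera("side"); cv2.imwrite("pics/s2.png",b)
a=cv2.imread("pics/side0.png")
print(np.abs(b.astype(int)-a)[120:200,260:330].mean())
E
```

```text
4.864464285714286
```

Call:
move_tool --pt "0 0 0 0 0" --pt "0 0 0 0 0" --pt "0 0 0 0 0" --pt "0 0 0 0 0" --pt "0 0 0 0 0" --pt "0 0 0 0 0" --pt "0 0 0 0 0" --pt "0 0 0 0 0" --pt "0 0 0 0 0" --pt "0 0 0 0 0" --pt "0 0 0 0 0" --pt "0 0 0 0 0" --pt "0 0 0 0 0" --pt "0 0 0 0 0" --pt "0 0 0 0 0" --pt "0 0 0 0 0" --pt "0 0 0 0 0" --pt "0 0 0 0 0"

```text
t: 4.85
eef_pos: [0.4329, 0.0004, 0.0143]
tool_rot: [-0.0, -0.019, 1.0, 0.0]
contact_force: [0.2, 1.8, 5.3]
gripper_width: -0.001
grasp_force: 1.9
```

Call:
move_tool --pt "0 0 -0.12 0 0" --pt "0 0.12 -0.16 0 0" --pt "0 0.18 -0.08 0 0" --pt "0 0.18 0 0 0" --pt "0 0.18 0 0 0" --pt "0 0.18 -0.04 0 0" --pt "0 0.18 -0.04 0 0" --pt "0 0 0 0 1"

```text
t: 5.65
eef_pos: [0.4223, 0.262, 0.1249]
tool_rot: [0.001, -0.023, 1.0, 0.002]
contact_force: [0.0, -0.4, 0.7]
gripper_width: 0.157
grasp_force: 0.0
```

```bash
python3 - <<'E'
from h import *
b=bot.read_camera("top"); cv2.imwrite("pics/t3.png",b)
cv2.imwrite("pics/t3c.png",cv2.resize(b[80:260,170:390],None,fx=3.3,fy=3.3,interpolation=cv2.INTER_CUBIC))
E
```

```text
(no output)
```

View pics/t3c.png

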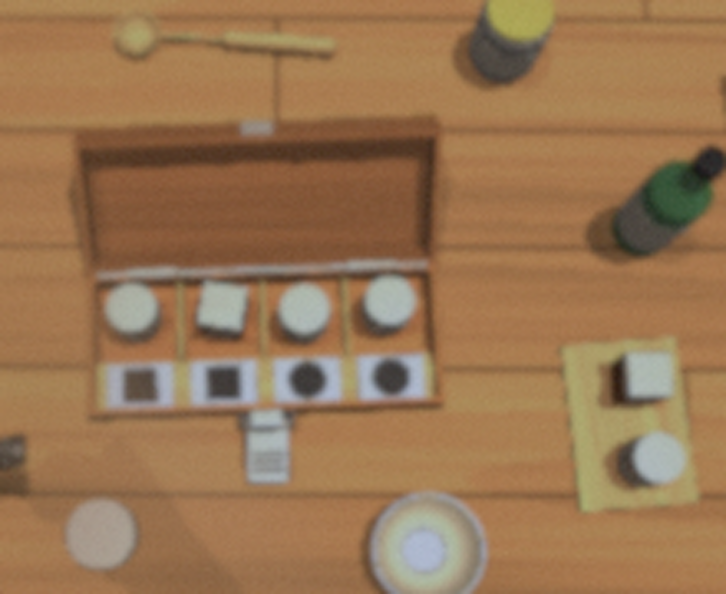

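The lid is fully open. Three jars are round and one is square (second from the left), and the cards read square, square, round, round. The wrong jar is the leftmost one, a round jar at crop (132,307).

```bash
cat > meas.py <<'E'
from h import *
import sys
a=cv2.imread(sys.argv[1]); c=cam("top")
hsv=cv2.cvtColor(a,cv2.COLOR_BGR2HSV); m=cv2.inRange(hsv,(0,0,140),(180,75,255)); m[:, :195]=0; m[:150]=0; m[230:]=0
n,l,s,ce=cv2.connectedComponentsWithStats(m)
for i in range(1,n):
    if 100<s[i,4]<500:
        r=cv2.minAreaRect(np.argwhere(l==i)[:,::-1].astype(np.float32)); print(ce[i].round(1),s[i,4],cast(c,[r[0]],.066)[0,:2].round(4),cast(c,[ce[i]],.066)[0,:2].round(4),r[1:])
E
python3 meas.py pics/t3.png; python3 - <<'E'
from h import *
c=cam("top")
P=cast(c,np.array([(140,385),(223,382),(308,379),(391,376)])/3.3+[170,80],.020); print("cards",P.round(4))
o=bot.get_obs(); print(o["eef_pos"],yaw().round(3))
E
```

```text
[440.  156.8] 297 [ 0.6361 -0.616 ] [ 0.6385 -0.6177] ((15.0, 21.0), 90.0)
[468.2 155.5] 244 [ 0.6402 -0.7101] [ 0.6437 -0.7128] ((13.0, 21.0), 90.0)
[247.6 161. ] 209 [0.6207 0.007 ] [0.6208 0.0115] ((2.961920976638794, 98.08052062988281), 87.92996978759766)
[261.9 172.8] 189 [ 0.5811 -0.0351] [ 0.5817 -0.0348] ((15.55634880065918, 14.142135620117188), 45.0)
[288.  170.4] 180 [ 0.5897 -0.1173] [ 0.59   -0.1188] ((13.0, 15.0), 90.0)
[209.2 172.6] 179 [0.582  0.1342] [0.5817 0.1351] ((13.0, 15.0), 90.0)
[236.8 172. ] 170 [0.5845 0.0463] [0.5841 0.046 ] ((13.532012939453125, 12.747549057006836), 11.309932708740234)
[288.1 193.8] 218 [ 0.5129 -0.1178] [ 0.5137 -0.118 ] ((14.0, 22.0), 90.0)
[367.  192.6] 200 [ 0.5173 -0.3685] [ 0.5185 -0.3703] ((14.0, 15.0), 90.0)
[212.4 196.2] 201 [0.5053 0.1241] [0.5045 0.1228] ((14.0, 22.0), 90.0)
[237.4 195.6] 216 [0.5071 0.0438] [0.507  0.0432] ((14.284627914428711, 22.2066707611084), 86.42366790771484)
[256.  206.5] 485 [ 0.4725 -0.0215] [ 0.4724 -0.0159] ((23.583309173583984, 44.93827438354492), 21.80141258239746)
[369.7 218.1] 213 [ 0.4382 -0.3729] [ 0.4373 -0.3744] ((16.970561981201172, 14.849241256713867), 45.0)
cards [[ 0.5105  0.128   0.02  ]
 [ 0.514   0.0446  0.02  ]
 [ 0.5174 -0.0407  0.02  ]
 [ 0.5209 -0.1241  0.02  ]]
[0.42217683 0.25795659 0.12410833] [[-0.999 -0.044 -0.   ]
 [-0.044  0.999  0.   ]
 [ 0.     0.    -1.   ]]
```

```bash
python3 -c "
from h import *
print(tool([.580,.132,.12]).round(4))"
```

```text
[-0.1522 -0.1328  0.004 ]
```

To row units: -0.03 m / 0.25 = -0.12, -0.0265 m / 0.25 = -0.106.

Call:
move_tool --pt "-0.12 -0.106 0 0 0.82" --pt "-0.12 -0.106 0 0 0.82" --pt "-0.12 -0.106 0 0 0.82" --pt "-0.12 -0.106 0 0 0.82" --pt "-0.12 -0.106 0 0 0.82" --pt "0 0 0 0 0.82" --pt "0 0 0 0 0.82" --grip_n 30

```text
t: 6.4
eef_pos: [0.5773, 0.1255, 0.1231]
tool_rot: [-0.001, -0.017, 1.0, -0.001]
contact_force: [-0.7, 0.5, 0.2]
gripper_width: 0.823
grasp_force: 0.0
```

```bash
python3 - <<'E'
from h import *
print(tool([.580,.132,.036]).round(4))
b=bot.read_camera("wrist"); cv2.imwrite("pics/w4.png",b)
c=cam("wrist"); print(proj(c,[[.580,.132,.066],[.5842,.0460,.066],[.5765,.1307,.006]]).round(0))
E
```

```text
[-0.0031  0.0065  0.0871]
[[266. 218.]
 [143. 219.]
 [264. 187.]]
```

View pics/w4.png

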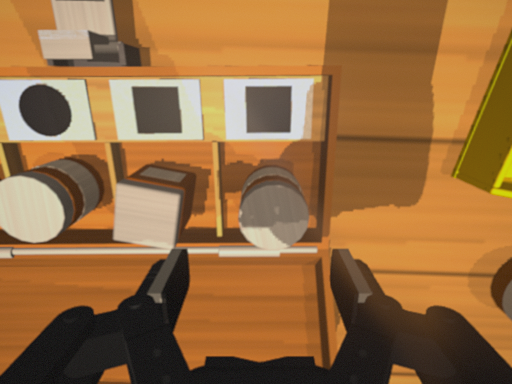

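The wrist view shows the round jar's cap at (273,214), about 4 mm from where I predicted it. Its fingers will straddle it after a small shift.

To row units: 0.03 m / 0.25 = 0.12, 0.008 m / 0.25 = 0.032.

Call:
move_tool --pt "-0.008 0.032 0.02 0 0.82" --pt "0 0 0.12 0 0.82" --pt "0 0 0.12 0 0.82" --pt "0 0 0.06 0 0.82" --pt "0 0 0.024 0 0.82" --pt "0 0 0 0 0.82"

```text
t: 7.05
eef_pos: [0.5793, 0.1371, 0.0379]
tool_rot: [-0.001, -0.02, 1.0, -0.0]
contact_force: [0.4, -0.2, -0.4]
gripper_width: 0.822
grasp_force: 0.0
```

```bash
python3 -c "
from h import *
print(tool([.579,.1335,.036]).round(4))"
```

```text
[ 0.0004 -0.0036  0.0019]
```

To row units: -0.002 m / 0.25 = -0.008.

Call:
move_tool --pt "0 -0.008 0 0 0.6" --pt "0 0 0 0 0.5" --pt "0 0 0 0 0.4" --pt "0 0 0 0 0.3" --pt "0 0 0 0 0.3" --pt "0 0 0 0 0.3" --pt "0 0 0 0 0.3" --grip_n 35

```text
t: 7.75
eef_pos: [0.5811, 0.1346, 0.0397]
tool_rot: [0.001, -0.019, 1.0, 0.0]
contact_force: [-1.2, -1.2, 7.3]
gripper_width: 0.569
grasp_force: 37.0
```

Call:
move_tool --pt "0 0 -0.04 0 0.3" --pt "0 0 -0.12 0 0.3" --pt "0 0 -0.16 0 0.3" --pt "0 0 -0.16 0 0.3" --pt "0 0 -0.08 0 0.3" --pt "0 0 0 0 0.3"

```text
t: 8.35
eef_pos: [0.582, 0.135, 0.1823]
tool_rot: [0.003, -0.019, 1.0, 0.001]
contact_force: [1.0, 0.0, -1.8]
gripper_width: 0.575
grasp_force: 36.8
```

```bash
python3 -c "
from h import *
print(tool([.4794,.376,.04]).round(4),yaw().round(3))"
```

```text
[0.0943 0.2443 0.1423] [[-0.999 -0.038  0.006]
 [-0.038  0.999  0.003]
 [-0.006  0.002 -1.   ]]
```

To row units: 0.0407 m / 0.25 = 0.1628, 0.0157 m / 0.25 = 0.0628.

Call:
move_tool --pt "0.0628 0.1628 0 0 0.3" --pt "0.0628 0.1628 0 0 0.3" --pt "0.0628 0.1628 0 0 0.3" --pt "0.0628 0.1628 0 0 0.3" --pt "0.0628 0.1628 0 0 0.3" --pt "0.0628 0.1628 0 0 0.3" --pt "0 0 0 0 0.3" --pt "0 0 0.12 0 0.3" --pt "0 0 0.12 0 0.3" --pt "0 0 0.12 0 0.3" --pt "0 0 0.12 0 0.3" --pt "0 0 0.04 0 0.3" --pt "0 0 0 0 0.3"

```text
t: 9.65
eef_pos: [0.4751, 0.3737, 0.0463]
tool_rot: [-0.002, -0.019, 1.0, -0.002]
contact_force: [0.0, -0.0, -1.1]
gripper_width: 0.574
grasp_force: 36.8
```

```bash
python3 -c "
from h import *
print(tool([.4794,.376,.04]).round(4))"
```

```text
[-0.0044  0.0022  0.0063]
```

To row units: 0.003 m / 0.25 = 0.012, 0.001 m / 0.25 = 0.004.

Call:
move_tool --pt "0 0 0.012 0 0.3" --pt "0 0 0.012 0 0.3" --pt "0 0 0.004 0 0.3" --pt "0 0 0 0 0.3" --pt "0 0 0 0 0.65" --pt "0 0 0 0 0.85" --pt "0 0 0 0 0.85" --pt "0 0 0 0 0.85"

```text
t: 10.45
eef_pos: [0.4766, 0.3751, 0.0415]
tool_rot: [0.0, -0.019, 1.0, 0.0]
contact_force: [-0.4, 0.5, 0.3]
gripper_width: 0.85
grasp_force: 0.0
```

Call:
move_tool --pt "0 0 -0.06 0 0.85" --pt "0 0 -0.12 0 0.85" --pt "0 0 -0.16 0 0.85" --pt "0 0 -0.18 0 0.85" --pt "0 0 -0.1 0 0.85" --pt "0 -0.18 0 0 0.85" --pt "0 -0.18 0 0 0.85" --pt "0 -0.18 0 0 0.85" --pt "0 -0.18 0 0 0.85" --pt "0 -0.18 0 0 0.85" --pt "0 -0.18 0 0 0.85" --pt "0 -0.18 0 0 0.75" --pt "0 -0.18 0 0 0.75" --pt "0 -0.18 0 0 0.75" --pt "0 -0.18 0 0 0.75" --pt "0 -0.18 0 0 0.75" --pt "0 -0.18 0 0 0.75" --pt "0 -0.18 0 0 0.75" --pt "0 0 0 0 0.75"

```text
t: 12.35
eef_pos: [0.4977, -0.217, 0.198]
tool_rot: [0.001, -0.014, 1.0, -0.002]
contact_force: [-1.0, 0.8, -0.0]
gripper_width: 0.747
grasp_force: 0.0
```

```bash
python3 - <<'E'
from h import *
b=bot.read_camera("top"); cv2.imwrite("pics/t5.png",b)
print(tool([.516,-.3695,.15]).round(4))
b=b[150:250,90:190]; hsv=cv2.cvtColor(b,cv2.COLOR_BGR2HSV); m=cv2.inRange(hsv,(0,0,140),(180,75,255))
n,l,s,ce=cv2.connectedComponentsWithStats(m); print(s[1:],cast(cam("top"),ce[1:]+[90,150],.065).round(3))
E
```

```text
[-0.0129 -0.1566  0.0477]
[[ 32   0   9   1   9]
 [  0  41   1  59  59]
 [ 36  47  15  16 183]] [[0.657 0.412 0.065]
 [0.426 0.511 0.065]
 [0.477 0.375 0.065]]
```

The jar stands in the tub at (0.477, 0.375). Next is the spare square jar.

To row units: -0.039 m / 0.25 = -0.156, 0.015 m / 0.25 = 0.06.

Call:
move_tool --pt "-0.012 -0.156 0.06 0 0.75" --pt "-0.012 -0.156 0.06 0 0.75" --pt "-0.012 -0.156 0.06 0 0.75" --pt "-0.012 -0.156 0.06 0 0.75" --pt "0 0 0 0 0.75" --pt "0 0 0 0 0.75"

```text
t: 13.0
eef_pos: [0.5168, -0.3645, 0.1362]
tool_rot: [-0.0, -0.019, 1.0, 0.001]
contact_force: [0.6, 0.1, 0.5]
gripper_width: 0.752
grasp_force: 0.0
```

```bash
python3 - <<'E'
from h import *
b=bot.read_camera("wrist"); cv2.imwrite("pics/w6.png",b)
c=cam("wrist"); print(proj(c,[[.516,-.3695,.066],[.437,-.373,.066]]).round(0),tool([.516,-.3695,.04]).round(4),yaw()[:2,:2].round(3))
E
```

```text
[[251. 204.]
 [250.  91.]] [ 0.0016 -0.0061  0.0965] [[-0.999 -0.039]
 [-0.039  0.999]]
```

View pics/w6.png

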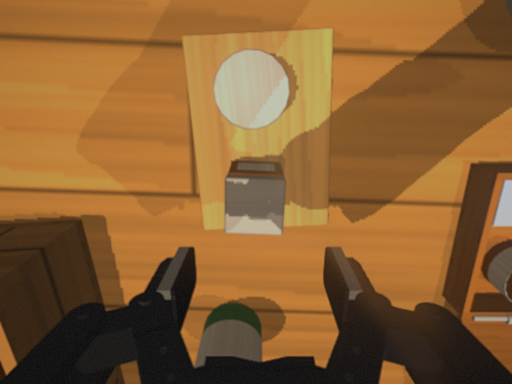

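The square jar's cap spans (225-284, 176-234), centred at (254,205) and aligned with the tool. The bottle stands clear behind it.

To row units: 0.03 m / 0.25 = 0.12, 0.02 m / 0.25 = 0.08.

Call:
move_tool --pt "0.004 -0.012 0.02 0 0.75" --pt "0 0 0.12 0 0.75" --pt "0 0 0.12 0 0.75" --pt "0 0 0.08 0 0.75" --pt "0 0 0.04 0 0.75" --pt "0 0 0.012 0 0.75" --pt "0 0 0 0 0.6" --pt "0 0 0 0 0.5" --pt "0 0 0 0 0.4" --pt "0 0 0 0 0.3" --pt "0 0 0 0 0.3" --pt "0 0 0 0 0.3" --pt "0 0 0 0 0.3"

```text
t: 14.35
eef_pos: [0.5167, -0.3684, 0.0395]
tool_rot: [0.001, -0.019, 1.0, -0.0]
contact_force: [-0.3, 1.2, 7.1]
gripper_width: 0.514
grasp_force: 36.0
```

Call:
move_tool --pt "0 0 -0.04 0 0.3" --pt "0 0 -0.12 0 0.3" --pt "0 0 -0.16 0 0.3" --pt "0 0 -0.16 0 0.3" --pt "0 0 -0.08 0 0.3" --pt "0 0 0 0 0.3"

```text
t: 14.95
eef_pos: [0.5172, -0.3696, 0.1823]
tool_rot: [0.003, -0.019, 1.0, -0.002]
contact_force: [0.4, -0.2, -2.6]
gripper_width: 0.509
grasp_force: 36.0
```

```bash
python3 -c "
from h import *
print(tool([.5775,.1305,.04]).round(4),yaw().round(3))"
```

```text
[-0.0783  0.4979  0.141 ] [[-0.999 -0.038  0.006]
 [-0.038  0.999 -0.003]
 [-0.006 -0.003 -1.   ]]
```

To row units: 0.0415 m / 0.25 = 0.166, -0.0065 m / 0.25 = -0.026.

Call:
move_tool --pt "-0.026 0.166 0 0 0.3" --pt "-0.026 0.166 0 0 0.3" --pt "-0.026 0.166 0 0 0.3" --pt "-0.026 0.166 0 0 0.3" --pt "-0.026 0.166 0 0 0.3" --pt "-0.026 0.166 0 0 0.3" --pt "-0.026 0.166 0 0 0.3" --pt "-0.026 0.166 0 0 0.3" --pt "-0.026 0.166 0 0 0.3" --pt "-0.026 0.166 0 0 0.3" --pt "-0.026 0.166 0 0 0.3" --pt "-0.026 0.166 0 0 0.3" --pt "0 0 0 0 0.3" --pt "0 0 0 0 0.3"

```text
t: 16.35
eef_pos: [0.5737, 0.1337, 0.1769]
tool_rot: [-0.001, -0.021, 1.0, -0.0]
contact_force: [-0.3, -1.5, -1.5]
gripper_width: 0.51
grasp_force: 36.1
```

```bash
python3 - <<'E'
from h import *
print(tool([.5775,.1305,.04]).round(4))
E
```

```text
[-0.004  -0.0032  0.1369]
```

To row units: 0.035 m / 0.25 = 0.14, -0.003 m / 0.25 = -0.012.

Call:
move_tool --pt "-0.012 -0.012 0.12 0 0.3" --pt "0 0 0.14 0 0.3" --pt "0 0 0.12 0 0.3" --pt "0 0 0.08 0 0.3" --pt "0 0 0.04 0 0.3" --pt "0 0 0.02 0 0.3" --pt "0 0 0 0 0.3"

```text
t: 17.05
eef_pos: [0.5779, 0.1289, 0.0482]
tool_rot: [-0.0, -0.019, 1.0, -0.0]
contact_force: [0.2, -0.3, -2.4]
gripper_width: 0.513
grasp_force: 36.1
```

```bash
python3 -c "
from h import *
print(tool([.577,.131,.04]).round(4))"
```

```text
[0.0008 0.0022 0.0082]
```

To row units: 0.003 m / 0.25 = 0.012, 0.002 m / 0.25 = 0.008.

Call:
move_tool --pt "0 0.008 0.012 0 0.3" --pt "0 0 0.012 0 0.3" --pt "0 0 0.012 0 0.3" --pt "0 0 0 0 0.3" --pt "0 0 0 0 0.6" --pt "0 0 0 0 0.75" --pt "0 0 0 0 0.75" --pt "0 0 0 0 0.75"

```text
t: 17.85
eef_pos: [0.5779, 0.1317, 0.0394]
tool_rot: [0.0, -0.019, 1.0, 0.0]
contact_force: [-0.3, -0.4, -0.1]
gripper_width: 0.752
grasp_force: 0.0
```

Call:
move_tool --pt "0 0 -0.04 0 0.75" --pt "0 0 -0.12 0 0.75" --pt "0 0 -0.16 0 0.75" --pt "0 0 -0.16 0 0.75" --pt "0.08 0.12 -0.08 0 0.75" --pt "0.08 0.18 0 0 0.75" --pt "0.08 0.18 0 0 0.75" --pt "0.08 0.18 0 0 0.75" --pt "0.08 0.18 0 0 0.75" --pt "0.04 0.18 0 0 0.75" --pt "0 0.18 0 0 0.75" --pt "0 0.16 0 0 0.75" --pt "0 0 0 0 0.75" --pt "0 0 0 0 0.75"

```text
t: 19.25
eef_pos: [0.4544, 0.468, 0.1795]
tool_rot: [0.0, -0.02, 1.0, -0.0]
contact_force: [0.3, -0.8, -0.3]
gripper_width: 0.748
grasp_force: 0.0
```

```bash
python3 - <<'E'
from h import *
b=bot.read_camera("top"); cv2.imwrite("pics/t7.png",b)
cv2.imwrite("pics/t7c.png",cv2.resize(b[80:260,90:390],None,fx=2.6,fy=2.6,interpolation=cv2.INTER_CUBIC))
E
python3 meas.py pics/t7.png
```

```text
[439.9 156.8] 290 [ 0.6361 -0.6177] [ 0.6385 -0.6177] ((15.0, 20.0), 90.0)
[468.2 155.3] 234 [ 0.6402 -0.7118] [ 0.6444 -0.7129] ((13.0, 20.0), 90.0)
[288.  170.5] 177 [ 0.5897 -0.1173] [ 0.5899 -0.119 ] ((13.0, 15.0), 90.0)
[210.1 173.1] 168 [0.5804 0.1309] [0.5802 0.1322] ((12.0, 13.0), 90.0)
[236.9 171.9] 164 [0.5841 0.0457] [0.5844 0.0458] ((13.31631851196289, 12.494322776794434), 9.462322235107422)
[262.  172.8] 183 [ 0.5811 -0.0335] [ 0.5818 -0.035 ] ((14.0, 15.0), 90.0)
[288.  193.8] 212 [ 0.5129 -0.1178] [ 0.5136 -0.1178] ((14.0, 22.0), 90.0)
[212.5 196.5] 194 [0.5053 0.1241] [0.5038 0.1225] ((14.0, 22.0), 90.0)
[237.5 195.7] 205 [0.5072 0.043 ] [0.5067 0.0428] ((14.222249984741211, 21.707643508911133), 86.42366790771484)
[256.  206.5] 467 [ 0.4733 -0.0218] [ 0.4725 -0.0161] ((23.583309173583984, 44.381187438964844), 21.80141258239746)
[370.  218.1] 207 [ 0.4375 -0.3768] [ 0.4372 -0.3752] ((15.0, 16.0), 0.0)
```

View pics/t7c.png

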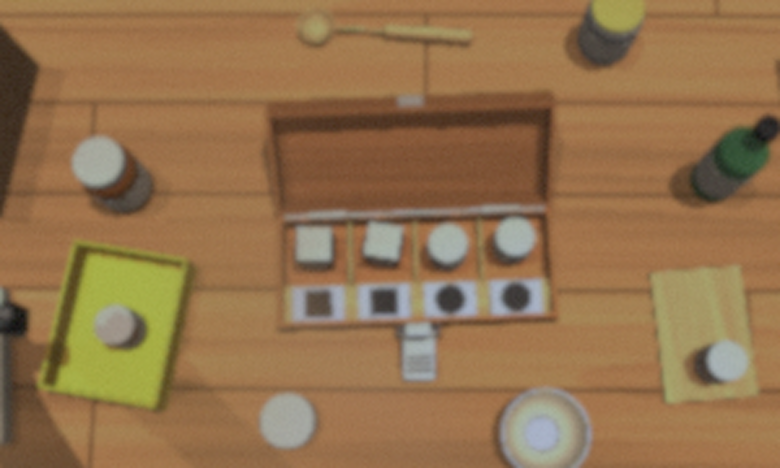

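The lid is open. The square jar stands mid-compartment at (315,243), the wrong jar is in the tub at (117,326), and everything else is where it was.

```bash
python3 -c "
from station import bot
print(bot.hand_in())"
```

```text
the job is handed in; nothing more can be done
None
```

I handed the job in at about 19 s. The last top view shows the lid open, the misplaced round jar upright in the yellow tub, the spare square jar in the emptied compartment, and nothing else moved. No verdict came back.

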